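Run the GO thread ring gauge home on a column end fitting

ROBOT

A 7-joint arm with a two-finger parallel gripper is mounted at the origin on the work surface. World frame = base frame: x ahead of the robot, y to its left, z up, the work surface at z = 0. Lengths are in m, angles in rad, forces in N, time in s.
With the tool pointing down it reaches from about 0.35 to 0.9 m from the base axis. Payload 8.1 kg.
Tool frame: the origin (TCP) lies midway between the tips of the shut fingers; the grasp point (between the pads) lies arm.tcp_to_grasp behind it (arm.tcp_to_grasp is the distance from the TCP to the grasp point, in m); z points along the fingers, y is the line along which they close (so a half turn about z gives the same grasp; the last joint's range is limited). The gripper opens to 92 mm and grips with 3 to 60 N. Pads are 19 mm wide; open, the fingers measure 130 mm over their backs; the gripper's body (75 mm by 190 mm) begins 47 mm behind the grasp point.
Start: joints at [-1.434, 0.434, 0.025, 1.573, -0.012, 1.134, -0.075], TCP at [0.148, 0.607, 0.227] pointing down, gripper open.
Joint ranges: [-2.62, 2.62], [-0.44, 2.09], [-1.27, 1.32], [0.08, 2.57], [-1.32, 4.46], [0.12, 2], [-2.74, 2.74]. Speed limits (rad/s): [2.22, 2.22, 3.01, 3.01, 3.14, 3.14, 3.14].

INTERFACE

Orientations are given as a rotation vector (axis times angle).
In Python, from cell import observe, get_image, arm gives the robot as it stands. The module is installed in compiled form; this text tells all that it offers.
- The arm moves only by the tool drive_tool, never from a script. Its argument "steps" is a list of rows, each a list of 5 numbers: the closure, from 0 (fully open) to 1 (shut), then the shift along the world's x, y, z in mm, then the turn about the world's z in rad. In form: [[hand, x, y, z, roll], ...]. A call has 1 to 20 rows; each row shifts and turns the commanded pose from where the row before left it; what a row does not reach is not made up. A row lasts 1/12 s, in which the tool goes at most 41.7 mm and 7.16 degrees, less where a joint would pass 70% of its speed; a pose out of reach is approached as far as the arm can. A call with a gripper value outside its range is refused whole. The fingers move at their own pace and stop on an object; "grip_force" is the grip in N (left out, the last holds). Time passes only in rows, so rows that do not move let the fingers close. It gives the time, the measured TCP pose, the force, the opening and the grip force at its end, in the units of the state.
- observe(): the state, without advancing time (a new reading comes with each control period).
- get_image(name): name is "side" or "top"; returns a dict with "image" (420x560x3 uint8, red, green, blue), "vfov" (degrees; the focal length in pixels is half the picture's height over the tangent of half this angle, whatever the lens; pixels are square), "cx", "cy" (the principal point, pixels), "xyz" and "attitude" of the camera in the world. Camera axes: x right, y down, z forward; pixel columns grow to the right and rows downward; lengths in m; the calibration is good to about 2 mm. A picture is of the moment at which its call begins. There is no depth.
- arm.sign_off(): hands the job in; it is judged then, once.
The state is a dict: "clock": time; "joints": joint angles; "dq": joint speeds; "joint_efforts": joint torques, N m; "position": TCP position; "ee_rot": TCP orientation; "force": force on the tool from outside, world axes, zero at the start; "ft_torque": the same for the moment, N m; "width": opening from 0.0 (shut) to 1.0 (fully open); "gripper_force": force on a finger pad.
Only numpy, scipy, OpenCV 4.12 (cv2) and the standard library are available. Lean on these libraries where they do the work, as an engineer would, in place of code of your own. Each camera call takes 0.05 s, during which the arm holds its last target. There are 200 camera calls.

TASK

Three chromatography column end fittings stand upright on the bench, each with a threaded stud on top. On one of them the thick, plain-rimmed GO ring gauge has been started on the thread: screw it on, clockwise seen from above, until resistance rises and it sits fully home against the shoulder (less than a quarter turn is left), then let go of it. Do not turn the thin ring gauge with the grooved rim on one of the other fittings.

Things in the scene. Friction and masses are not known exactly. Their poses are not given: they have to be found in the camera images.
- go_center (a point): centre (on its axis, half-way up) of the GO ring gauge: plain steel disc, knurled rim, 56 mm across, 24 mm thick, level, captive on the upright stud of a fixed fitting; the stud stands 14 to 16 mm out of its top. Take it across the rim from above, in any direction. The column below it is 40 mm thick; its top, the shoulder, is 72 mm above the bench. Black line scribed on the ring's top.
- go_ring (a joint): turn of the GO ring in rad, growing as it is screwed on (clockwise from above). 1.4 is home: a hard stop, ring resting on the shoulder. It starts at 0.2 to 0.8 and sinks 1.9 mm per rad. Light steady friction, about 0.1 N m; stays where it is left; unscrews no further than -0.4. At home its black line lies over the white line on the fitting's foot.
- nogo_center (a point): centre of the NOT GO ring gauge, not to be turned: steel disc 56 mm across, only 9 mm thick, with a dark groove round its rim, on an identical fixed fitting. Each fitting: dark steel; round foot 84 mm across and 16 mm high, 40 mm column, stud 28 mm thick with its top 112 mm above the bench. The third carries a hex nut 42 mm across. The three change places.
- nogo_ring (a joint): turn of the NOT GO ring gauge in rad, clockwise from above; starts at 0 and must stay there.
Things that resemble listed ones, but are neither listed nor needed, are in the scene too. Leave any green, pink or turquoise look-alike of the part that bears go_center alone.

How it is judged:
At the end, for the whole second after the job is handed in: The GO ring gauge is at rest within 10 degrees (0.18 rad) of its stop (joint go_ring above 1.22), and the NOT GO ring gauge is within 0.2 rad of where it was (value of joint go_ring above 1.22 rad and velocity of joint go_ring below 0.05 rad/s and value of joint nogo_ring between -0.2 and 0.2 rad); the robot touches nothing.
It fails at once if the NOT GO ring gauge is turned by more than 0.2 rad (value of joint nogo_ring above 0.2 rad or value of joint nogo_ring below -0.2 rad).
It also fails if it takes over 32 s, if anything falls off the work surface, if the arm or the gripper's body presses on something with over 40 N, if the wrist force passes 120 N, or if a joint passes its speed limit or range.

## Working session

There is one attempt and no reset: what is moved stays moved. The work goes in short steps, Python scripts to look and compute and a tool call to move; the robot and the scene stay as the last step left them, time stands still between calls to the robot, and variables do not carry over. Pictures are saved under pics/ and viewed, at most 10 in all, crops included, and the job is handed in when it is done.

Besides the shell and the picture viewer there is one more tool, called after "Call:" as name([rows], argument=value, ...), one row to a line, values as JSON. drive_tool: Moves the arm, as the interface text tells. Its arguments: {"type":"object","properties":{"steps":{"type":"array"},"grip_force":{"type":"number"}},"required":["steps"]}

```bash
mkdir -p pics
cat > h.py <<'E'
import numpy as np, cv2
from scipy.spatial.transform import Rotation as R
from cell import observe, get_image, arm
def cam(n):
    d=get_image(n); im=d["image"]; f=im.shape[0]/2/np.tan(np.radians(d["vfov"])/2)
    a=np.array(d["attitude"],float)
    M=R.from_rotvec(a).as_matrix() if a.shape==(3,) else a
    return d,im,f,M,np.array(d["xyz"])
def ray(c,u,v,z):
    d,im,f,M,p=c
    r=M@np.array([(u-d["cx"])/f,(v-d["cy"])/f,1]); return p+r*(z-p[2])/r[2]
def proj(c,P):
    d,im,f,M,p=c; q=M.T@(np.array(P)-p); return q[:2]/q[2]*f+[d["cx"],d["cy"]]
def save(im,n,s=1): cv2.imwrite(f"pics/{n}.png",cv2.resize(im,None,fx=s,fy=s,interpolation=2)[...,::-1])
E
python3 - <<'E'
from h import *
for n in("top","side"):
    c=cam(n); print(n,c[0]["vfov"],c[0]["cx"],c[0]["cy"],c[0]["xyz"],c[0]["attitude"]); save(c[1],n)
o=observe(); print(o,arm.tcp_to_grasp)
E
```

```text
top 55.412191511335564 274.3949245271882 211.6235450593206 [ 0.47326887 -0.00969065  0.94150313] [-2.19257186  2.15118758 -0.02035138]
side 46.31354474705559 287.02275390850264 208.42829852530065 [0.27445531 0.7642844  0.57065907] [-0.37655484  2.56854689 -1.45050842]
{'clock': 0.1, 'joints': array([-1.43361868,  0.43514356,  0.02496678,  1.57396611, -0.01158869,
        1.1340059 , -0.07509716]), 'dq': array([ 0.00033456, -0.00164325,  0.00146587, -0.000437  , -0.00121315,
       -0.00125739, -0.00294244]), 'joint_efforts': array([ 3.28752976e-03, -6.69126463e+01,  9.88246724e-01, -3.15145254e+01,
       -6.04552729e-02,  3.73573322e-02,  5.81107020e-05]), 'position': array([0.14837441, 0.60667964, 0.2260449 ]), 'ee_rot': array([-3.75822360e-01, -3.11899921e+00,  2.16418596e-03]), 'force': array([ 0.08418563, -0.28677192, -0.2732112 ]), 'ft_torque': array([-0.03217826, -0.04592108,  0.00749563]), 'gripper_force': 0.0, 'width': 0.9960807023347805} 0.0188
```

View pics/top.png

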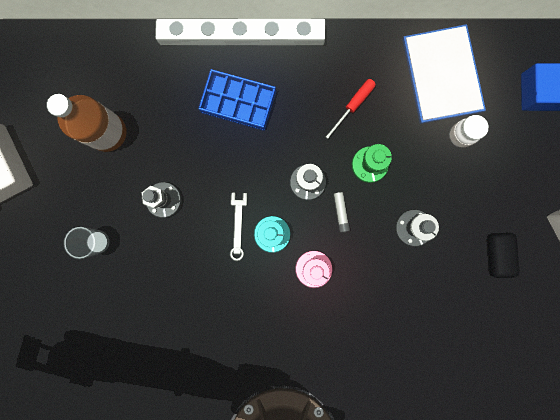

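View pics/side.png

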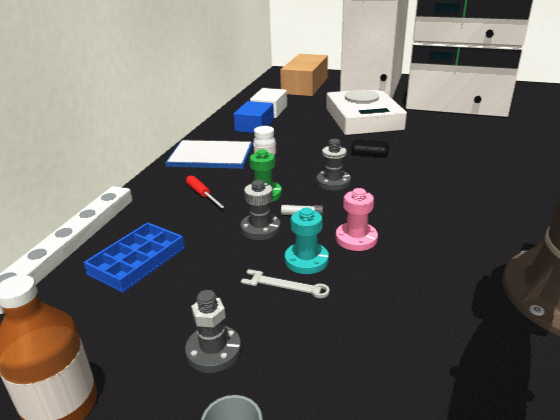

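Top view: the three dark fittings are at about (160,198) with a hex nut, (309,179) and (424,228). In the side view they are at (210,330), (258,205) and (334,160). The coloured look-alikes are at top (272,234), (314,269) and (372,160). The ring at side (258,195) looks thick and plain, while the one at (334,152) looks thin. I'll confirm this in a crop.

Run:
```python
from h import *
s=cam("side"); t=cam("top")
a=cv2.resize(s[1][130:245,225:365],None,fx=2.8,fy=2.8,interpolation=2)
b=cv2.resize(t[1][150:210,275:345],None,fx=5.6,fy=5.6,interpolation=2)
h=max(a.shape[0],b.shape[0]); pad=lambda x:np.pad(x,((0,h-x.shape[0]),(0,0),(0,0)))
save(np.hstack([pad(a),pad(b)]),"crop")
P=ray(t,310.5,177,0.098);print("ringtop est",P, "foot",ray(t,308,182,.016))
print(proj(s,[P[0],P[1],.085]), proj(t,[P[0],P[1],.112]),proj(t,[P[0],P[1],0.016]))
```

```text
ringtop est [ 0.59742569 -0.05041243  0.098     ] foot [ 0.59771918 -0.04875522  0.016     ]
[260.36180334 193.19453333] [310.84010711 176.02228784] [308.71333063 182.13617127]
```

View pics/crop.png

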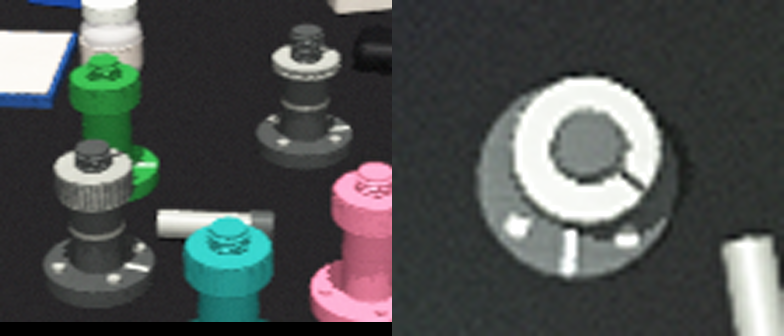

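Confirmed: the fitting at top (309,179), side (258,195), carries the thick, knurled, grey ring with no groove, so it is the GO ring. The one at side (334,152) is thin with a grooved rim, so it is the NOT GO. The black line has to turn about 62° (1.08 rad) clockwise to reach the white line. The ring's axis is at about (0.597, -0.050).

Call:
drive_tool([
  [0, 20, -30, 0, 0],
  [0, 20, -30, 0, 0],
  [0, 20, -30, 0, 0],
  [0, 20, -30, 0, 0],
  [0, 20, -30, 0, 0],
  [0, 20, -30, 0, 0],
  [0, 20, -30, 0, 0],
  [0, 20, -30, 0, 0],
  [0, 20, -30, 0, 0],
  [0, 20, -30, 0, 0],
  [0, 20, -30, 0, 0],
  [0, 20, -30, 0, 0],
  [0, 20, -30, 0, 0],
  [0, 20, -30, 0, 0],
  [0, 20, -30, 0, 0],
  [0, 20, -30, 0, 0],
  [0, 20, -30, 0, 0],
  [0, 20, -30, 0, 0],
  [0, 20, -30, 0, 0],
  [0, 20, -30, 0, 0],
], grip_force=25)

```text
clock: 1.87
position: [0.5491, 0.0055, 0.2268]
ee_rot: [0.375, 3.119, 0.0]
force: [0.6, 0.6, 0.7]
width: 1.0
gripper_force: 0.0
```

Call:
drive_tool([
  [0, 24, -28, 0, 0],
  [0, 24, -28, 0, 0],
  [0, 0, 0, -35, 0],
  [0, 0, 0, -35, 0],
  [0, 0, 0, 0, 0],
  [0, 0, 0, 0, 0],
])

```text
clock: 2.37
position: [0.595, -0.0486, 0.1556]
ee_rot: [-0.375, -3.115, 0.001]
force: [0.9, -0.1, 0.9]
width: 0.997
gripper_force: 0.0
```

Run:
```python
from h import *
s=cam("side"); o=observe(); p=o["position"]; print(o["clock"],p,o["joints"],proj(s,p),proj(s,[p[0],p[1],.112]))
save(s[1][60:260,150:400],"side2",3)
```

```text
2.4167 [ 0.59639098 -0.04862144  0.15744455] [-0.27628969  0.47017328  0.38331227  1.74817771 -0.20771683  0.96396322
  1.51988997] [258.71226802 161.35329016] [259.87359236 181.91345982]
```

View pics/side2.png

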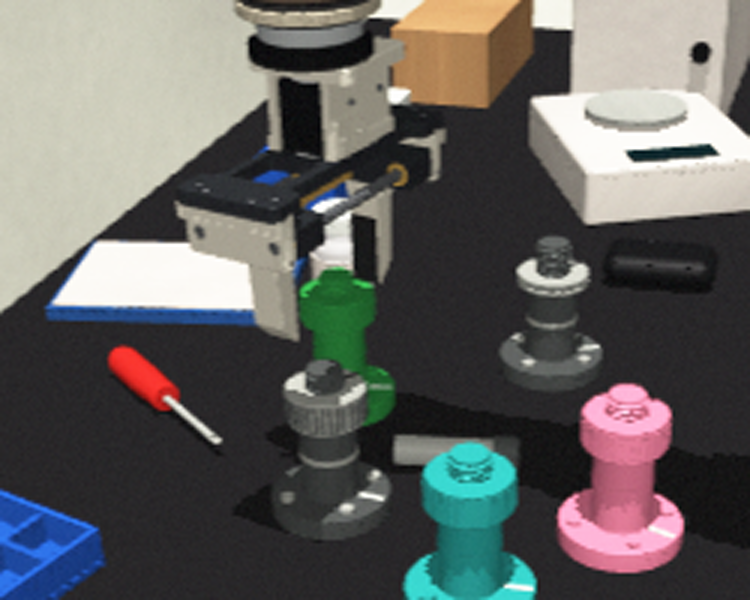

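The gripper is above the GO ring, whose stud top is at about crop (323,366), i.e. side (257.7,182). The fingers straddle it to within about 2 mm. I'll go down 88 mm and close.

Call:
drive_tool([
  [0, 1, 0, -22, 0],
  [0, 0, 0, -22, 0],
  [0, 0, 0, -22, 0],
  [0, 0, 0, -22, 0],
  [0, 0, 0, 0, 0],
  [0, 0, 0, 0, 0],
  [1, 0, 0, 0, 0],
  [1, 0, 0, 0, 0],
  [1, 0, 0, 0, 0],
  [1, 0, 0, 0, 0],
  [1, 0, 0, 0, 0],
  [1, 0, 0, 0, 0],
  [1, 0, 0, 0, 0],
  [1, 0, 0, 0, 0],
])

```text
clock: 3.58
position: [0.5984, -0.0464, 0.0693]
ee_rot: [0.373, 3.118, 0.004]
force: [1.2, 6.1, 4.0]
width: 0.604
gripper_force: 25.0
```

Run:
```python
from h import *
o=observe(); print({k:np.round(o[k],3) for k in("position","force","ft_torque","width","gripper_force","joints")})
```

```text
{'position': array([ 0.598, -0.046,  0.069]), 'force': array([1.215, 6.118, 4.041]), 'ft_torque': array([ 1.412, -0.206, -0.013]), 'width': np.float64(0.604), 'gripper_force': np.float64(25.0), 'joints': array([-0.243,  0.578,  0.338,  1.822, -0.263,  0.784,  1.565])}
```

Gripped at 55.6 mm opening, which matches the 56 mm rim. The gripper was pushed about 2 mm in +y, so I'll take that up and turn clockwise.

Call:
drive_tool([
  [1, 0, 2, 0, 0],
  [1, 0, 0, -0.2, -0.1],
  [1, 0, 0, -0.2, -0.1],
  [1, 0, 0, -0.2, -0.1],
  [1, 0, 0, -0.2, -0.1],
  [1, 0, 0, -0.2, -0.1],
  [1, 0, 0, -0.2, -0.1],
  [1, 0, 0, -0.2, -0.1],
  [1, 0, 0, -0.2, -0.1],
  [1, 0, 0, 0, 0],
])

```text
clock: 4.42
position: [0.5987, -0.046, 0.0677]
ee_rot: [1.566, 2.722, 0.002]
force: [1.9, 3.1, 4.8]
width: 0.601
gripper_force: 25.0
```

Run:
```python
from h import *
o=observe(); print({k:np.round(o[k],3) for k in("position","ee_rot","force","ft_torque","width","gripper_force","joints")})
```

```text
{'position': array([ 0.599, -0.046,  0.068]), 'ee_rot': array([1.566e+00, 2.722e+00, 2.000e-03]), 'force': array([1.885, 3.134, 4.756]), 'ft_torque': array([ 0.665, -0.408, -0.095]), 'width': np.float64(0.601), 'gripper_force': np.float64(25.002), 'joints': array([-0.392,  0.618,  0.564,  1.836, -0.441,  0.813,  0.924])}
```

Call:
drive_tool([
  [1, 0, 0, -0.1, -0.05],
  [1, 0, 0, -0.1, -0.05],
  [1, 0, 0, -0.1, -0.05],
  [1, 0, 0, -0.1, -0.05],
  [1, 0, 0, -0.1, -0.05],
  [1, 0, 0, 0, -0.05],
  [1, 0, 0, 0, 0],
])

```text
clock: 5.0
position: [0.5988, -0.046, 0.0672]
ee_rot: [1.948, 2.463, 0.002]
force: [4.4, 4.6, 3.9]
width: 0.61
gripper_force: 25.0
```

Run:
```python
from h import *
o=observe(); print({k:np.round(o[k],3) for k in("position","ee_rot","force","ft_torque","width","gripper_force","joints")})
```

```text
{'position': array([ 0.599, -0.046,  0.067]), 'ee_rot': array([1.948e+00, 2.463e+00, 2.000e-03]), 'force': array([4.388, 4.56 , 3.896]), 'ft_torque': array([ 0.706, -0.723,  0.786]), 'width': np.float64(0.61), 'gripper_force': np.float64(25.001), 'joints': array([-0.442,  0.639,  0.645,  1.841, -0.508,  0.83 ,  0.692])}
```

The turning torque rose from about 0.1 to 0.79 N m after 63° of turn, so the ring is at the stop as predicted. I'll let go and lift.

Call:
drive_tool([
  [0, 0, 0, 0, 0],
  [0, 0, 0, 0, 0],
  [0, 0, 0, 0, 0],
  [0, 0, 0, 0, 0],
  [0, 0, 0, 0, 0],
  [0, 0, 0, 0, 0],
  [0, 0, 0, 15, 0],
  [0, 0, 0, 25, 0],
  [0, 0, 0, 35, 0],
  [0, 0, 0, 40, 0],
  [0, 0, 0, 40, 0],
  [0, 0, 30, 0, 0],
  [0, 0, 40, 0, 0],
  [0, 0, 40, 0, 0],
  [0, 0, 40, 0, 0],
  [0, 0, 40, 0, 0],
  [0, 0, 0, 0, 0],
  [0, 0, 0, 0, 0],
])

```text
clock: 6.5
position: [0.5969, 0.1466, 0.221]
ee_rot: [-1.943, -2.468, 0.001]
force: [0.4, -1.7, -0.5]
width: 1.002
gripper_force: 0.0
```

Run:
```python
from h import *
t=cam("top"); s=cam("side")
b=cv2.resize(t[1][150:210,275:345],None,fx=5.6,fy=5.6,interpolation=2)
a=cv2.resize(s[1][130:250,225:365],None,fx=2.8,fy=2.8,interpolation=2)
save(np.hstack([a,b]),"end")
o=observe();print(o["clock"],o["position"],o["width"],o["force"])
```

```text
6.6 [0.5973971  0.14209426 0.22159459] 0.9994558148404558 [-0.87303123 -0.33985609  0.04398528]
```

View pics/end.png

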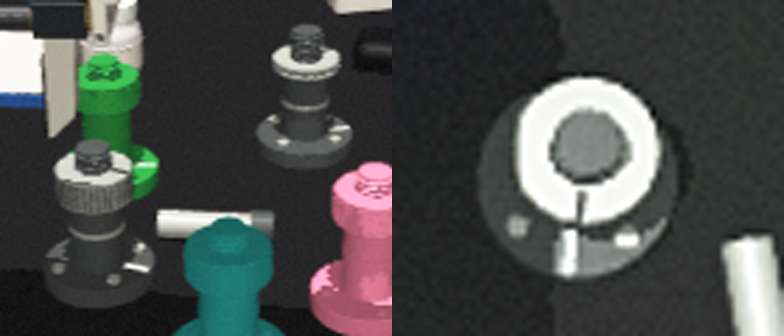

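The black line, at crop (582,205), now lies over the white foot line at (569,252), so the ring is home. The gripper is clear and the NOT GO ring has not moved.

```bash
python3 -c "
from cell import arm; print(arm.sign_off())"
```

```text
the job is handed in; nothing more can be done
None
```

I screwed the GO ring gauge home against the shoulder, with its black line over the white line on the foot, let go of it, left the NOT GO ring untouched, and handed the job in at about 6.6 s.

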